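Dry-stack a segmented lidded box for glue-up

ROBOT

A 6-joint arm with a two-finger parallel gripper is mounted at the origin on the work surface. World frame = base frame: x ahead of the robot, y to its left, z up, the work surface at z = 0. Lengths are in mm, angles in degrees, forces in N, time in s.
With the tool pointing down it reaches from about 300 to 850 mm from the base axis. Payload 4.2 kg.
Tool frame: the origin (TCP) lies on the centre line of the jaws, within the pads' length; the fingertips stand 14 mm ahead of it and the grasp point (between the pads) lies 5 mm behind it (env.finger_overhang is the z of the fingertips in the tool frame, in mm); z points along the fingers, y is the line along which they close (so a half turn about z gives the same grasp; the last joint's range is limited). The gripper opens to 91 mm and grips with 3 to 60 N. Pads are 32 mm wide; open, the fingers measure 118 mm over their backs; the gripper's body (76 mm by 178 mm) begins 60 mm behind the grasp point.
Start: joints at [-76.089, 18.312, 89.639, -0, 72.044, -1.146], TCP at [149.379, -555.274, 207.376] pointing down, gripper open.
Joint ranges: [-177.97, 177.97], [-48.28, 115.42], [12.27, 149.76], [-77.06, 257.06], [2.81, 150.46], [-146.56, 146.56]. Speed limits (degrees/s): [147.25, 147.25, 180, 180, 180, 180].

INTERFACE

Orientations are given as [roll, pitch, yaw] about the fixed x, y, z axes, in that order (R = Rz(yaw) Ry(pitch) Rx(roll)).
In Python, from workcell import sensors, viewer, env gives the robot as it stands. The module is installed in compiled form; this text tells all that it offers.
- The arm moves only by the tool step_arm, never from a script. Its argument "plan" is one flat list of numbers, 6 for each row, row after row: the shift along the tool's x, y, z in cm, then the turn, a rotation vector about the tool's x, y, z in rad. In form: [x, y, z, wx, wy, wz, x, y, z, wx, wy, wz, ...]. A call has 1 to 5 rows; each row shifts and turns the commanded pose from where the row before left it, along the tool's axes as they then stand; what a row does not reach is not made up. A row lasts 1/12 s, in which the tool goes at most 41.7 mm and 7.16 degrees, less where a joint would pass 70% of its speed; a pose out of reach is approached as far as the arm can. A call is refused whole if a number of a shift passes 4.17 or a number of a turn 0.125, either way. A call with a gripper value outside its range is refused whole. "hand" is the finger opening in cm, from 0 to 9.12, set as the call begins (left out, the last holds). The fingers move at their own pace and stop on an object; "newtons" is the grip in N (left out, the last holds). Time passes only in rows, so rows that do not move let the fingers close. It gives the time, the measured TCP pose, the force, the opening and the grip force at its end, in the units of the state.
- sensors.state(): the state, without advancing time (a new reading comes with each control period).
- viewer.grab_frame(name): name is "scene" or "top" or "wrist"; returns a dict with "img" (384x512x3 uint8, red, green, blue), "fx", "fy", "cx", "cy" (pixels), "position" and "attitude" of the camera in the world. Camera axes: x right, y down, z forward; pixel columns grow to the right and rows downward; lengths in mm; the calibration is good to about 2 mm. A picture is of the moment at which its call begins. There is no depth.
- env.job_done(): hands the job in; it is judged then, once.
Trained networks look in a picture, given as the dict that the camera call returned (one of the last four; its "shot" number tells which), for a name from the list of things; names that differ only in an ending like _2 or _b are one class to them, and where a whole thing is asked for, a point or a joint stands for the part that bears it (a point fixed in the world has none). Each returns a list of dicts, best first, with "score" (0 to 1); they miss things now and then, are a little off and sometimes report something else, mostly with a low value. They report only what shows in the picture. A call takes as long as a camera call. They do not tell look-alikes from the thing itself.
- viewer.boxes_of(name, picture): "location" ([column, row] in pixels, amid what is visible of it).
- viewer.pinpoint(name, picture): "location" ([column, row] in pixels: a listed point, or the origin of a listed thing).
The state is a dict: "time_s": time; "qpos": joint angles; "qvel": joint speeds; "effort": joint torques, N m; "ee_pos": TCP position; "ee_rot": TCP orientation; "force": force on the tool from outside, world axes, zero at the start; "torque": the same for the moment, N m; "gripper_width": finger opening in mm; "gripper_force": force on a finger pad.
Only numpy, scipy, OpenCV 4.12 (cv2) and the standard library are available. Lean on these libraries where they do the work, as an engineer would, in place of code of your own. Each camera call takes 0.05 s, during which the arm holds its last target. There are 200 camera calls.

TASK

Dry-stack the turned box for gluing. First its body on the aluminium board with the tall pin: the dark brown walnut ring at the bottom, then the pale maple ring, then the red padauk ring on top. Then its lid on the green board with the short pin: the smaller purple ring, then the black knob with its foot in the ring's hole; all must lie flat, and the glue bottle and pencil jar must not be knocked over.

Things in the scene. Friction and masses are not known exactly. Their poses are not given: they have to be found in the camera images.
- walnut_ring: Dark brown walnut ring with pale seams, outer diameter 66 mm, 18 mm high, centre hole 30 mm diameter, eight segments with thin seams on top; origin at the centre of its underside, z up. 45 g nominal.
- maple_ring: Pale cream maple ring with dark seams, outer diameter 66 mm, 18 mm high, centre hole 30 mm diameter, eight segments with thin seams on top; origin at the centre of its underside, z up. 45 g nominal.
- padauk_ring: Red padauk ring with dark seams, outer diameter 66 mm, 18 mm high, centre hole 30 mm diameter, eight segments with thin seams on top; origin at the centre of its underside, z up. 45 g nominal.
- purple_ring: Smaller purple ring with pale seams, outer diameter 56 mm, 18 mm high, centre hole 30 mm diameter, eight segments with thin seams on top; origin at the centre of its underside, z up. 45 g nominal.
- knob: Black lid knob with a brass band and brass dot on top, 40 mm high, standing on its foot (22 mm diameter, 8 mm high); the body above is 38 mm diameter from 8 to 34 mm, then domed. Seated, the foot hangs in the ring's hole and the body rests on the ring: knob origin 10 mm above the ring's. Origin at the centre of the foot's underside, z up. 30 g nominal.
- body_board: Aluminium round board, fixed to the bench, 100 mm diameter, 18 mm thick, with a steel centring pin 18 mm diameter standing 44 mm above its top, rounded at the tip. Origin at the centre of its underside, on the bench; the pin is on its z axis. Three rings stacked on it reach 72 mm above the bench.
- lid_board: Green round board, fixed to the bench, 100 mm diameter, 18 mm thick, with a steel centring pin 18 mm diameter standing only 8 mm above its top. Origin at the centre of its underside, on the bench; the pin is on its z axis.
- glue_bottle: Yellow glue bottle with an orange cap, 56 mm diameter, 140 mm tall, loose; a bystander. Origin at the centre of its underside.
- pencil_jar: Glass jar with three pencils, 68 mm diameter, the pencils reach 155 mm high, loose; a bystander. Origin at the centre of its underside.
There are look-alikes about, which are no part of the job. Leave any yellow look-alike of the padauk_ring alone.

How it is judged (in metres and radians):
On the way, in this order (a step that is already met when the one before it is completed fails the run):
1. the walnut ring lies flat on the aluminium board, over its pin (z of walnut_ring in the frame of body_board between 0.014 and 0.022 m and horizontal distance between walnut_ring and body_board below 0.01 m and angle between walnut_ring's own z axis and vertical below 0.12 rad), for 0.2 s.
2. the maple ring lies on the walnut ring (z of maple_ring in the frame of body_board between 0.032 and 0.04 m and horizontal distance between maple_ring and body_board below 0.01 m and angle between maple_ring's own z axis and vertical below 0.12 rad), for 0.2 s.
3. the padauk ring lies on the maple ring (z of padauk_ring in the frame of body_board between 0.05 and 0.058 m and horizontal distance between padauk_ring and body_board below 0.01 m and angle between padauk_ring's own z axis and vertical below 0.12 rad), for 0.2 s.
4. the purple ring lies flat on the green board, over its pin (z of purple_ring in the frame of lid_board between 0.014 and 0.022 m and horizontal distance between purple_ring and lid_board below 0.01 m and angle between purple_ring's own z axis and vertical below 0.12 rad), for 0.2 s.
5. the knob sits with its foot in the purple ring (z of knob in the frame of lid_board between 0.024 and 0.032 m and horizontal distance between knob and purple_ring below 0.008 m and angle between knob's own z axis and vertical below 0.12 rad), for 0.2 s.
At the end, for the whole second after the job is handed in: Walnut, maple, padauk rings stacked in that order from the aluminium board up; purple ring on the green board, the knob in it. Heights within 4 mm, rings within 10 mm of their pin's axis, knob within 8 mm of its ring's centre, all level within 0.12 rad and at rest (all of step 1 and all of step 2 and all of step 3 and all of step 4 and all of step 5 and linear speed of each of walnut_ring, maple_ring, padauk_ring, purple_ring, knob below 0.02 m/s and angular speed of each of walnut_ring, maple_ring, padauk_ring, purple_ring, knob below 0.3 rad/s); the robot touches nothing.
It fails at once if the glue bottle is knocked over (angle between glue_bottle's own z axis and vertical above 0.6 rad).
It fails at once if the pencil jar is knocked over (angle between pencil_jar's own z axis and vertical above 0.6 rad).
It also fails if it takes over 128 s, if anything falls off the work surface, if the arm or the gripper's body presses on something with over 40 N, if the wrist force passes 120 N, or if a joint passes its speed limit or range.

## Working session

There is one attempt and no reset: what is moved stays moved. The work goes in short steps, Python scripts to look and compute and a tool call to move; the robot and the scene stay as the last step left them, time stands still between calls to the robot, and variables do not carry over. Pictures are saved under pics/ and viewed, at most 14 in all, crops included, and the job is handed in when it is done.

Besides the shell and the picture viewer there is one more tool, called as name(argument=value, ...), one argument or row to a line, values as JSON. step_arm: Moves the arm, as the interface text tells. Its arguments: {"type":"object","properties":{"plan":{"type":"array","items":{"type":"number"}},"hand":{"type":"number"},"newtons":{"type":"number"}},"required":["plan"]}

```bash
mkdir -p pics
cat > h.py <<'E'
import numpy as np, cv2
from scipy.spatial.transform import Rotation as R
from workcell import sensors, viewer, env
def att(f):
    a=np.array(f["attitude"],float)
    if a.shape==(3,3): return a
    return R.from_euler('xyz',a,degrees=True).as_matrix()
def ray(f,uv,z):
    d=att(f)@np.array([(uv[0]-f["cx"])/f["fx"],(uv[1]-f["cy"])/f["fy"],1]); p=np.array(f["position"],float)
    return p+d*(z-p[2])/d[2]
def save(f,n,s=1):
    cv2.imwrite("pics/"+n,cv2.resize(f["img"][:,:,::-1],None,fx=s,fy=s))
E
python3 - <<'E'
from h import *
fs={n:viewer.grab_frame(n) for n in("top","scene")}
s=sensors.state();print(s["ee_pos"],s["ee_rot"],s["force"],s["time_s"],env.finger_overhang)
for n,f in fs.items():
    save(f,n+"1.png",1.5);print(n,f["position"],f["attitude"],f["fx"])
    for t,z in dict(walnut_ring=0,maple_ring=0,padauk_ring=0,purple_ring=0,knob=0,body_board=0,lid_board=0,glue_bottle=0,pencil_jar=0).items():
        for r in viewer.pinpoint(t,f)[:4]: print(n,t,round(r["score"],2),np.round(r["location"]),ray(f,r["location"],z).round()[:2])
E
```

```text
[ 149.27065218 -554.81332851  206.61126254] [-1.79909822e+02 -1.08065358e-03  1.50565747e+01] [-0.17301807  0.65457752 -0.20316658] 0.1 14.0
top [ 255.93062343    2.38698383 1358.9991906 ] [-1.67814888e+02 -1.11941917e-01 -8.81980422e+01] 443.6855940497805
top walnut_ring 0.65 [263. 230.] [447.  -3.]
top walnut_ring 0.53 [352. 212.] [ 512. -280.]
top padauk_ring 0.78 [203. 268.] [327. 176.]
top padauk_ring 0.63 [218. 226.] [455. 136.]
top padauk_ring 0.6 [180. 181.] [597. 262.]
top purple_ring 0.55 [172. 214.] [489. 282.]
top knob 0.45 [262. 232.] [441.  -0.]
top body_board 0.81 [222. 169.] [641. 134.]
top lid_board 0.71 [309. 173.] [ 634. -143.]
top glue_bottle 0.81 [159. 149.] [701. 338.]
top pencil_jar 0.96 [373. 163.] [ 676. -349.]
top pencil_jar 0.68 [158. 146.] [709. 341.]
top pencil_jar 0.17 [353. 214.] [ 507. -283.]
scene [1031.29145222 -340.01344071 1046.35312777] [-149.46992343   -0.59370142   58.3228376 ] 487.7249935817856
scene walnut_ring 0.94 [157. 247.] [ 517. -291.]
scene maple_ring 0.64 [196. 206.] [ 467. -164.]
scene padauk_ring 0.9 [286. 113.] [335. 184.]
scene padauk_ring 0.73 [294. 154.] [463. 128.]
scene padauk_ring 0.67 [365. 166.] [588. 264.]
scene purple_ring 0.6 [346. 134.] [481. 284.]
scene knob 0.59 [248. 173.] [451.  -7.]
scene body_board 0.83 [336. 208.] [648. 126.]
scene lid_board 0.77 [236. 254.] [ 627. -144.]
scene glue_bottle 0.67 [416. 180.] [690. 346.]
scene pencil_jar 0.96 [165. 321.] [ 682. -351.]
```

View pics/top1.png

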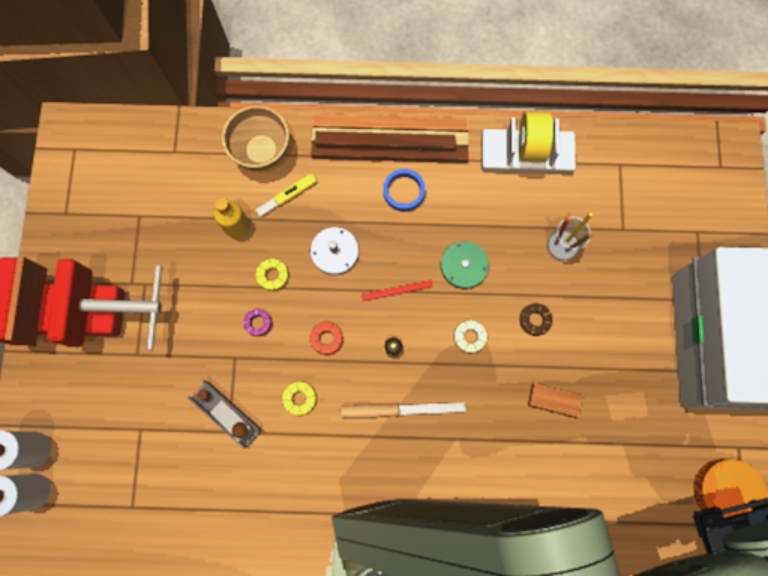

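View pics/scene1.png

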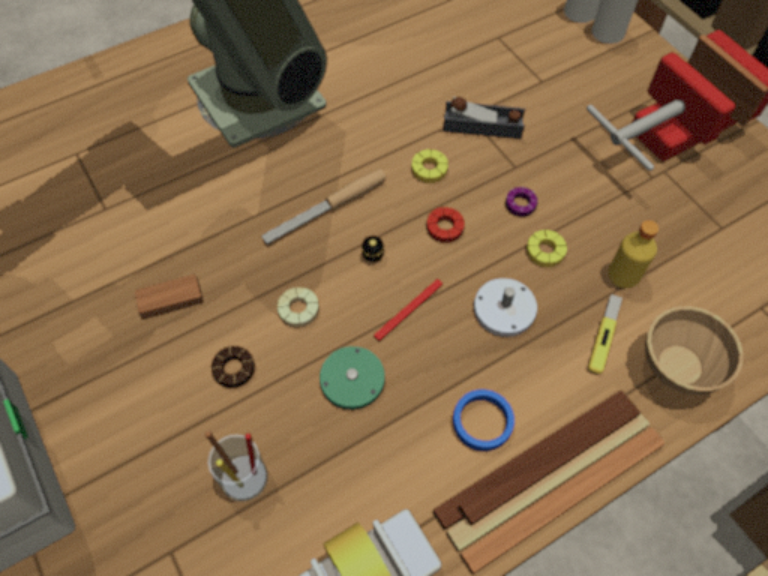

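Candidates for padauk in top1.png: red (326,338), yellow (272,274) and yellow (299,398). Only the red one fits "red padauk", so the yellows are look-alikes to leave alone. Others in the same picture: walnut (536,319), maple (471,336), purple (258,322), knob (393,346), aluminium board (334,250) and green board (464,264). The scene view agrees. I'll confirm padauk with a wrist crop before reaching for it. Now squaring the tool's yaw and going above the walnut ring.

step_arm(
  plan=[0,0,0,0,0,0.0876,0,0,0,0,0,0.0876,0,0,0,0,0,0.0876,3.2,-2.4,0,0,0,0,3.2,-2.4,0,0,0,0],
  hand=9.1,
)

```text
time_s: 1.42
ee_pos: [212.9, -507.6, 207.1]
ee_rot: [180.0, -0.0, -0.2]
force: [0.3, 0.6, -0.5]
gripper_width: 91.0
gripper_force: 0.0
```

step_arm(
  plan=[3.2,-2.4,0,0,0,0,3.2,-2.4,0,0,0,0,3.2,-2.4,0,0,0,0,3.2,-2.4,0,0,0,0,3.2,-2.4,0,0,0,0],
)

```text
time_s: 1.83
ee_pos: [374.7, -385.9, 207.6]
ee_rot: [180.0, -0.0, -0.0]
force: [0.3, -1.1, 0.3]
gripper_width: 91.1
gripper_force: 0.0
```

step_arm(
  plan=[3.2,-2.4,0,0,0,0,3.2,-2.4,0,0,0,0,3.2,-2.4,0,0,0,0,3.2,-2.4,0,0,0,0,0,0,0,0,0,0],
)

```text
time_s: 2.25
ee_pos: [506.6, -287.0, 207.1]
ee_rot: [-179.9, -0.2, 0.3]
force: [0.1, -0.7, -0.1]
gripper_width: 91.1
gripper_force: 0.0
```

```bash
cat >> h.py <<'E'
def look(names,shot=None,cam="wrist"):
    s=sensors.state(); f=viewer.grab_frame(cam)
    print("t",s["time_s"],"tcp",np.round(s["ee_pos"],1),"rot",np.round(s["ee_rot"],2),"w",round(s["gripper_width"],1))
    if shot: save(f,shot,1.5)
    for t,z in names.items():
        for r in viewer.pinpoint(t,f)[:3]:
            p=ray(f,r["location"],z); d=p-s["ee_pos"]
            print(t,round(r["score"],2),np.round(r["location"]),p.round(1)[:2],"tool shift cm x %.2f y %.2f"%(d[0]/10,-d[1]/10))
    return f,s
E
python3 - <<'E'
from h import *
f,s=look(dict(walnut_ring=0,maple_ring=0),"w1.png")
print(f["position"],f["attitude"])
E
```

```text
t 2.25 tcp [ 506.6 -287.   207.1] rot [-179.89   -0.21    0.34] w 91.1
walnut_ring 0.64 [263. 166.] [ 506.2 -292.8] tool shift cm x -0.04 y 0.57
maple_ring 0.72 [146. 197.] [ 468.2 -154.1] tool shift cm x -3.84 y -13.30
maple_ring 0.57 [ 16. 217.] [441.3   5.1] tool shift cm x -6.53 y -29.21
[ 578.522599   -285.54255183  384.99303901] [ 1.65301657e+02  1.46253371e-01 -8.96788511e+01]
```

View pics/w1.png

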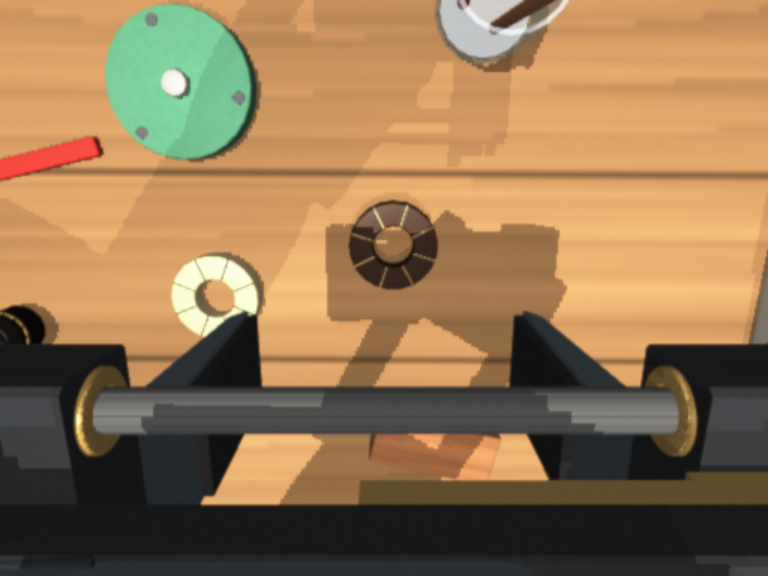

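w1.png: the walnut ring is at (393,245), maple at (215,296), and the green board's pin at (174,82), all in the 1.5x picture. The ring is almost straight below the jaws. Next I compute the top-face centres.

Run:
```python
from h import *
f=viewer.grab_frame("wrist");print(sensors.state()["ee_pos"],sensors.state()["ee_rot"])
for n,u,z in(("walnut top",(393,243),18),("walnut hole",(392.5,243),18),("maple hole",(215,296),18),("maple top",(214,296),18),("lid pin",(174,81),26),("lid disc",(180,81),18)):
    print(n,ray(f,np.array(u)/1.5,z).round(1))
```

```text
[ 500.65887633 -291.66416139  207.22096163] [ 1.79985461e+02  4.94297835e-02 -1.50906671e-02]
walnut top [ 507.6 -295.5   18. ]
walnut hole [ 507.6 -295.1   18. ]
maple hole [ 466.9 -161.2   18. ]
maple top [ 466.9 -160.4   18. ]
lid pin [ 617.7 -149.6   26. ]
lid disc [ 618.7 -150.5   18. ]
```

```bash
cat >> h.py <<'E'
RNG=dict(walnut_ring=((0,0,0),(179,255,110)),maple_ring=((20,20,120),(40,110,255)),padauk_ring=((0,195,90),(7,255,255)),purple_ring=((130,60,40),(165,255,255)),knob=((0,0,0),(179,255,70)),lid_board=((55,60,40),(90,255,255)),body_board=((85,0,120),(140,60,255)))
def seg(f,name,z,uv,win=45):
    s=sensors.state(); hsv=cv2.cvtColor(f["img"],cv2.COLOR_RGB2HSV); m=cv2.inRange(hsv,*map(np.array,RNG[name]))
    k=np.zeros_like(m); u,v=map(int,uv); k[max(v-win,0):v+win,max(u-win,0):u+win]=255; m&=k
    m=cv2.morphologyEx(m,cv2.MORPH_CLOSE,np.ones((3,3),np.uint8))
    c=max(cv2.findContours(m,cv2.RETR_EXTERNAL,cv2.CHAIN_APPROX_NONE)[0],key=cv2.contourArea)
    P=np.array([ray(f,p[0],z)[:2] for p in c],np.float32); (x,y),r=cv2.minEnclosingCircle(P)
    print("SEG",name,"px",np.round(c[:,0].mean(0),1),"centre %.1f %.1f diam %.1f"%(x,y,2*r),"ext",np.ptp(P,0).round(1),"shift cm x %.2f y %.2f"%((x-s["ee_pos"][0])/10,-(y-s["ee_pos"][1])/10))
E
python3 - <<'E'
from h import *
f,s=look(dict(walnut_ring=0,maple_ring=0,lid_board=0))
print(f["position"],sensors.state()["ee_pos"])
for n,z,u in(("walnut_ring",18,(262,163)),("maple_ring",18,(143,197)),("lid_board",18,(120,54))): seg(f,n,z,u,60 if "board" in n else 40)
E
```

```text
t 2.45 tcp [ 500.7 -291.7  207.2] rot [ 1.7999e+02  5.0000e-02 -2.0000e-02] w 90.9
walnut_ring 0.88 [257. 159.] [ 507.7 -290.6] tool shift cm x 0.70 y -0.11
maple_ring 0.59 [143. 192.] [ 468.1 -155.4] tool shift cm x -3.25 y -13.62
lid_board 0.81 [118.  51.] [ 624.  -142.5] tool shift cm x 12.34 y -14.92
[ 573.3581599  -290.27822667  384.76254631] [ 500.42312047 -292.22934051  207.54197183]
SEG walnut_ring px [256.6 164.3] centre 511.5 -290.6 diam 65.6 ext [45. 64.] shift cm x 1.10 y -0.16
SEG maple_ring px [137.9 191.8] centre 471.4 -156.5 diam 66.7 ext [65.7 66. ] shift cm x -2.90 y -13.57
SEG lid_board px [113.1  47.9] centre 622.2 -145.1 diam 102.3 ext [ 93.7 102. ] shift cm x 12.18 y -14.71
```

step_arm(
  plan=[1.1,0,3.8,0,0,0,0,0,3.8,0,0,0,0,0,3.8,0,0,0,0,0,3.8,0,0,0,0,0,2,0,0,0],
)

```text
time_s: 3.07
ee_pos: [509.3, -290.7, 31.4]
ee_rot: [-179.8, 0.3, -0.1]
force: [-0.2, 0.6, 0.2]
gripper_width: 90.9
gripper_force: 0.0
```

step_arm(
  plan=[0,0,0.9,0,0,0,0,0,0.9,0,0,0,0,0,0,0,0,0,0,0,0,0,0,0],
)

```text
time_s: 3.4
ee_pos: [513.0, -292.1, 18.4]
ee_rot: [179.9, -0.1, -0.0]
force: [-0.1, -0.1, 1.6]
gripper_width: 90.9
gripper_force: 0.0
```

step_arm(
  plan=[0,0,0,0,0,0,0,0,0,0,0,0,0,0,0,0,0,0,0,0,0,0,0,0,0,0,0,0,0,0],
  hand=5.5,
  newtons=15,
)

```text
time_s: 3.82
ee_pos: [512.6, -291.4, 17.9]
ee_rot: [180.0, -0.0, 0.0]
force: [-0.4, 0.9, -0.8]
gripper_width: 60.3
gripper_force: 0.0
```

step_arm(
  plan=[0,0,0,0,0,0,0,0,0,0,0,0,0,0,0,0,0,0,0,0,0,0,0,0],
)

```text
time_s: 4.15
ee_pos: [512.4, -291.3, 17.3]
ee_rot: [180.0, 0.0, 0.0]
force: [-0.2, -0.3, 0.9]
gripper_width: 55.1
gripper_force: 0.0
```

Run:
```python
from h import *
f,s=look(dict(walnut_ring=0),"w2.png")
```

```text
t 4.15 tcp [ 512.4 -291.3   17.3] rot [180.   0.   0.] w 55.1
walnut_ring 0.76 [258. 228.] [ 508.8 -290.7] tool shift cm x -0.36 y -0.05
```

View pics/w2.png

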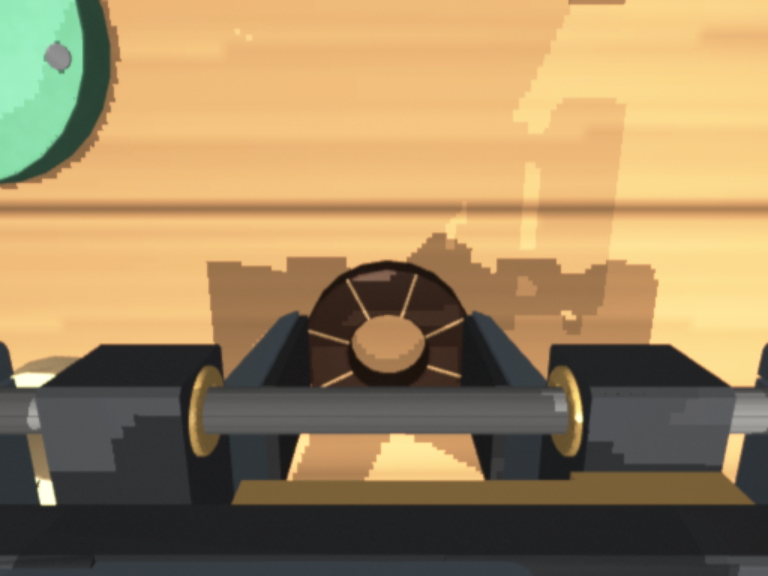

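The picture shows the walnut ring (388,345) centred between the fingertips. I'll close further to check for contact.

step_arm(
  plan=[0,0,0,0,0,0,0,0,0,0,0,0,0,0,0,0,0,0],
  hand=4.5,
  newtons=15,
)

```text
time_s: 4.5
ee_pos: [512.4, -291.3, 17.4]
ee_rot: [180.0, -0.0, 0.0]
force: [0.5, -0.9, 0.1]
gripper_width: 45.0
gripper_force: 0.0
```

Run:
```python
from h import *
f,s=look(dict(walnut_ring=0),"w3.png"); print(s["gripper_force"],s["force"])
```

```text
t 4.5 tcp [ 512.4 -291.3   17.4] rot [179.99  -0.     0.  ] w 45.0
walnut_ring 0.83 [259. 226.] [ 510.1 -291.3] tool shift cm x -0.23 y 0.00
0.0 [ 0.5267256  -0.88247438  0.08611012]
```

View pics/w3.png

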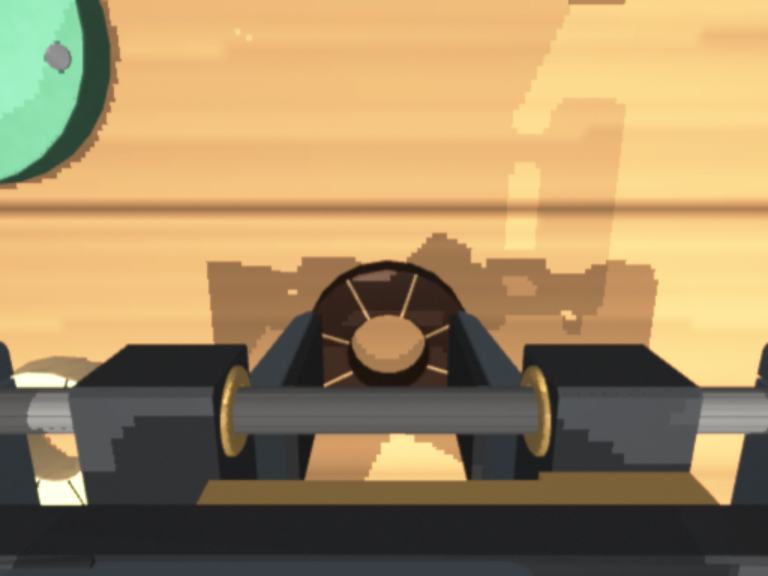

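Run:
```python
from h import *
f=viewer.grab_frame("wrist");A=att(f);p0=np.array(f["position"])
def pr(p):
    d=A.T@(np.array(p)-p0); return np.round(1.5*np.array([f["fx"]*d[0]/d[2]+f["cx"],f["fy"]*d[1]/d[2]+f["cy"]]))
print(p0,f["attitude"],f["fx"])
for z in(0,3,10,18,30,40): print("z",z,"finger front inner edge +y",pr((528.4,-291.3+22.5,z)),"-y",pr((528.4,-291.3-22.5,z)),"TCP axis",pr((512.4,-291.3,z)), "ring edges",pr((512.4,-258.3,z)),pr((512.4,-324.3,z)),"front",pr((545.4,-291.3,z)))
for z in (0,18,-10,-20): print(z,[ray(f,np.array(u)/1.5,z).round(1) for u in((388,345),(388,262),(310,330),(466,330))])
```

```text
[ 584.93530209 -289.91107198  194.93970516] [ 1.65096701e+02  3.37317442e-02 -9.00161575e+01] 336.90111634019087
z 0 finger front inner edge +y [333. 296.] -y [445. 296.] TCP axis [389. 333.] ring edges [308. 333.] [469. 333.] front [389. 254.]
z 3 finger front inner edge +y [332. 298.] -y [446. 298.] TCP axis [389. 336.] ring edges [307. 336.] [470. 336.] front [389. 256.]
z 10 finger front inner edge +y [330. 303.] -y [448. 303.] TCP axis [389. 342.] ring edges [304. 342.] [473. 342.] front [389. 260.]
z 18 finger front inner edge +y [328. 309.] -y [450. 309.] TCP axis [389. 350.] ring edges [301. 350.] [477. 350.] front [389. 264.]
z 30 finger front inner edge +y [324. 320.] -y [455. 320.] TCP axis [389. 363.] ring edges [296. 363.] [483. 363.] front [389. 272.]
z 40 finger front inner edge +y [320. 330.] -y [459. 330.] TCP axis [389. 375.] ring edges [290. 375.] [488. 375.] front [390. 279.]
0 [array([ 507.3, -291.1,    0. ]), array([ 542.3, -291. ,    0. ]), array([ 513.9, -259.2,    0. ]), array([ 513.8, -322.9,    0. ])]
18 [array([ 514.5, -291. ,   18. ]), array([ 546.2, -290.9,   18. ]), array([ 520.4, -262. ,   18. ]), array([ 520.4, -319.9,   18. ])]
-10 [array([ 503.3, -291.1,  -10. ]), array([ 540.1, -291.1,  -10. ]), array([ 510.2, -257.6,  -10. ]), array([ 510.2, -324.6,  -10. ])]
-20 [array([ 499.3, -291.2,  -20. ]), array([ 537.9, -291.1,  -20. ]), array([ 506.6, -256. ,  -20. ]), array([ 506.6, -326.3,  -20. ])]
```

The fingers closed over the ring without touching it. By projection their tips sit near z≈20, not 3. I'll open and feel downward gently.

step_arm(
  plan=[0,0,0,0,0,0,0,0,0,0,0,0,0,0,0,0,0,0,0,0,0,0,0,0,0,0,0,0,0,0],
  hand=9.1,
)

```text
time_s: 5.07
ee_pos: [512.4, -291.3, 17.3]
ee_rot: [180.0, -0.0, 0.0]
force: [0.0, -0.8, 0.2]
gripper_width: 75.2
gripper_force: 0.0
```

step_arm(
  plan=[0,0,0.2,0,0,0,0,0,0.2,0,0,0,0,0,0,0,0,0,0,0,0,0,0,0],
)

```text
time_s: 5.4
ee_pos: [512.2, -291.2, 13.1]
ee_rot: [-180.0, 0.0, -0.0]
force: [-0.4, 0.2, -0.6]
gripper_width: 91.1
gripper_force: 0.0
```

step_arm(
  plan=[0,0,0.2,0,0,0,0,0,0.2,0,0,0,0,0,0,0,0,0,0,0,0,0,0,0],
)

```text
time_s: 5.73
ee_pos: [512.2, -291.2, 9.2]
ee_rot: [-180.0, 0.0, -0.0]
force: [0.9, -0.0, 0.3]
gripper_width: 91.4
gripper_force: 0.0
```

Run:
```python
from h import *
f,s=look(dict(walnut_ring=0),"w4.png"); print(s["gripper_force"],s["force"])
print(env.finger_overhang,[a for a in dir(env) if a[0]!='_'])
```

```text
t 5.7333 tcp [ 512.2 -291.2    9.2] rot [-1.7999e+02  2.0000e-02 -0.0000e+00] w 91.4
walnut_ring 0.61 [260. 230.] [ 510.6 -292. ] tool shift cm x -0.17 y 0.07
0.0 [ 0.90201368 -0.00153628  0.29330008]
14.0 ['Unreachable', 'finger_overhang', 'job_done']
```

step_arm(
  plan=[0,0,0.2,0,0,0,0,0,0.1,0,0,0,0,0,0,0,0,0],
)

```text
time_s: 6.08
ee_pos: [512.2, -291.2, 6.1]
ee_rot: [-180.0, 0.0, 0.0]
force: [0.7, 0.8, -0.3]
gripper_width: 91.1
gripper_force: 0.0
```

step_arm(
  plan=[0,0,0.2,0,0,0,0,0,0.1,0,0,0,0,0,0,0,0,0],
)

```text
time_s: 6.33
ee_pos: [512.2, -291.2, 3.1]
ee_rot: [-180.0, 0.0, -0.0]
force: [0.1, 0.4, 0.1]
gripper_width: 90.9
gripper_force: 0.0
```

Run:
```python
from h import *
f,s=look(dict(walnut_ring=0),"w5.png"); print(s["gripper_force"],s["force"])
```

```text
t 6.3333 tcp [ 512.2 -291.2    3.1] rot [-1.7999e+02  3.0000e-02 -0.0000e+00] w 90.9
walnut_ring 0.58 [260. 237.] [ 508.7 -291.5] tool shift cm x -0.35 y 0.03
0.0 [0.13381641 0.37284289 0.05194635]
```

View pics/w5.png

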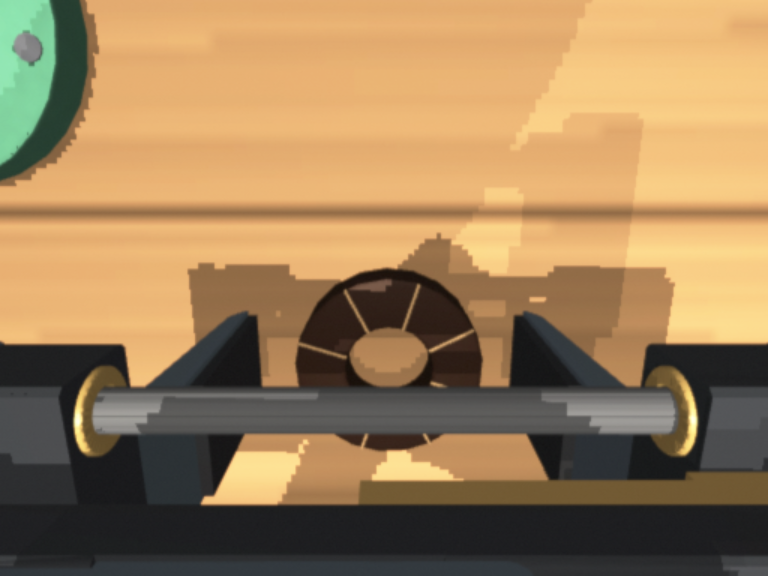

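The ring (388,355) is undisturbed and the tips straddle it at (257,316) and (514,316). By column and row the real fingertips are about 6 mm above the reported TCP, so the grasp height needs about 20 mm of correction. I'll go down a little more and grip.

step_arm(
  plan=[0,0,0.2,0,0,0,0,0,0,0,0,0,0,0,0.2,0,0,0,0,0,0,0,0,0],
)

```text
time_s: 6.77
ee_pos: [512.2, -291.2, -1.0]
ee_rot: [-180.0, 0.0, -0.0]
force: [-0.2, 1.2, -0.5]
gripper_width: 91.3
gripper_force: 0.0
```

step_arm(
  plan=[0,0,0,0,0,0,0,0,0,0,0,0,0,0,0,0,0,0,0,0,0,0,0,0,0,0,0,0,0,0],
  hand=5.5,
  newtons=15,
)

```text
time_s: 7.18
ee_pos: [512.5, -291.3, -0.6]
ee_rot: [180.0, -0.0, -0.0]
force: [0.9, -0.0, -0.7]
gripper_width: 65.8
gripper_force: 15.0
```

step_arm(
  plan=[0,0,0,0,0,0,0,0,0,0,0,0,0,0,0,0,0,0],
)

```text
time_s: 7.43
ee_pos: [512.4, -291.4, -0.6]
ee_rot: [180.0, -0.0, -0.0]
force: [-0.4, -0.7, 0.6]
gripper_width: 65.8
gripper_force: 15.0
```

step_arm(
  plan=[0,0,-0.5,0,0,0,0,0,-2.0,0,0,0,0,0,-3,0,0,0,0,0,-3,0,0,0,0,0,-1.5,0,0,0],
)

```text
time_s: 7.85
ee_pos: [513.9, -292.1, 103.2]
ee_rot: [179.8, -0.3, 0.0]
force: [1.5, -1.2, -0.6]
gripper_width: 65.9
gripper_force: 15.0
```

step_arm(
  plan=[0.5,-3.8,0,0,0,0,0.5,-3.8,0,0,0,0,0.5,-3.8,0,0,0,0,0.5,-3.8,0,0,0,0,0.5,-3.8,0,0,0,0],
)

```text
time_s: 8.27
ee_pos: [537.2, -99.6, 99.8]
ee_rot: [180.0, -0.0, -0.0]
force: [0.1, -0.5, -1.3]
gripper_width: 65.9
gripper_force: 15.0
```

step_arm(
  plan=[0.5,-3.8,0,0,0,0,0.5,-3.8,0,0,0,0,0.5,-3.8,0,0,0,0,0.5,-3.8,0,0,0,0,0.5,-3.8,0,0,0,0],
)

```text
time_s: 8.68
ee_pos: [562.2, 90.7, 99.8]
ee_rot: [180.0, -0.0, 0.0]
force: [0.4, -0.5, -0.3]
gripper_width: 65.6
gripper_force: 15.0
```

step_arm(
  plan=[0,-3.8,0,0,0,0,0,0,0,0,0,0,0,0,0,0,0,0,0,0,0,0,0,0],
)

```text
time_s: 9.02
ee_pos: [562.0, 126.5, 99.3]
ee_rot: [180.0, 0.0, 0.0]
force: [-0.2, 0.4, -0.1]
gripper_width: 65.6
gripper_force: 15.0
```

Run:
```python
from h import *
f,s=look(dict(body_board=0,walnut_ring=100),"w6.png"); print(s["gripper_force"],f["position"],f["attitude"])
```

```text
t 9.0167 tcp [562.  126.5  99.3] rot [1.7996e+02 2.0000e-02 4.0000e-02] w 65.6
body_board 0.85 [251.  84.] [646.6 132.2] tool shift cm x 8.46 y -0.57
14.999791416339576 [634.67600098 128.00595351 276.91282731] [ 1.65071960e+02 -2.26041056e-03 -8.99714545e+01]
```

View pics/w6.png

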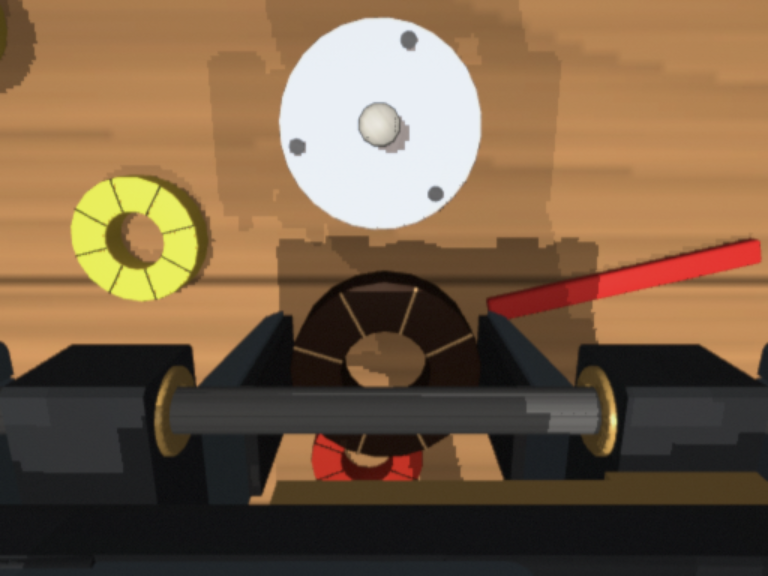

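w6.png: the walnut ring is held at hole (386,361), the board disc is centred at (380,123) with the pin tip at (379,124), and a yellow look-alike is at (137,238). The red padauk ring is behind at (367,465).

Run:
```python
from h import *
f=viewer.grab_frame("wrist");print(sensors.state()["ee_pos"])
seg(f,"body_board",18,(253,82),75)
for n,u,z in(("disc",(380.5,123),18),("pin tip",(379.5,124),60),("ring hole",(386,361),118),("ring front(-33)",(386,272),118)): print(n,ray(f,np.array(u)/1.5,z).round(1))
```

```text
[562.37261194 125.31351875  99.38785442]
SEG body_board px [251.5  81.9] centre 645.4 130.5 diam 97.9 ext [96.7 96.7] shift cm x 8.30 y -0.52
disc [647.7 128.8  18. ]
pin tip [645.2 128.9  60. ]
ring hole [565.7 126.4 118. ]
ring front(-33) [596.8 126.4 118. ]
```

step_arm(
  plan=[2.75,-0.1,0,0,0,0,2.7,-0.1,0,0,0,0,2.7,-0.1,0,0,0,0,0,0,0,0,0,0,0,0,0,0,0,0],
)

```text
time_s: 9.63
ee_pos: [644.6, 128.4, 98.8]
ee_rot: [180.0, 0.0, -0.1]
force: [-0.3, 0.1, -0.0]
gripper_width: 65.9
gripper_force: 15.0
```

step_arm(
  plan=[0,0,2,0,0,0,0,0,2,0,0,0,0,0,1,0,0,0,0,0,0,0,0,0],
)

```text
time_s: 9.97
ee_pos: [640.9, 128.7, 46.7]
ee_rot: [179.9, 0.4, -0.0]
force: [-0.8, -0.1, -0.2]
gripper_width: 65.6
gripper_force: 15.0
```

Run:
```python
from h import *
f,s=look(dict(body_board=0,walnut_ring=50),"w7.png"); print(s["gripper_force"],s["force"])
```

```text
t 9.9667 tcp [640.9 128.7  46.7] rot [ 1.7992e+02  3.8000e-01 -4.0000e-02] w 65.6
14.999944819137454 [-0.78539671 -0.13198483 -0.2484278 ]
```

View pics/w7.png

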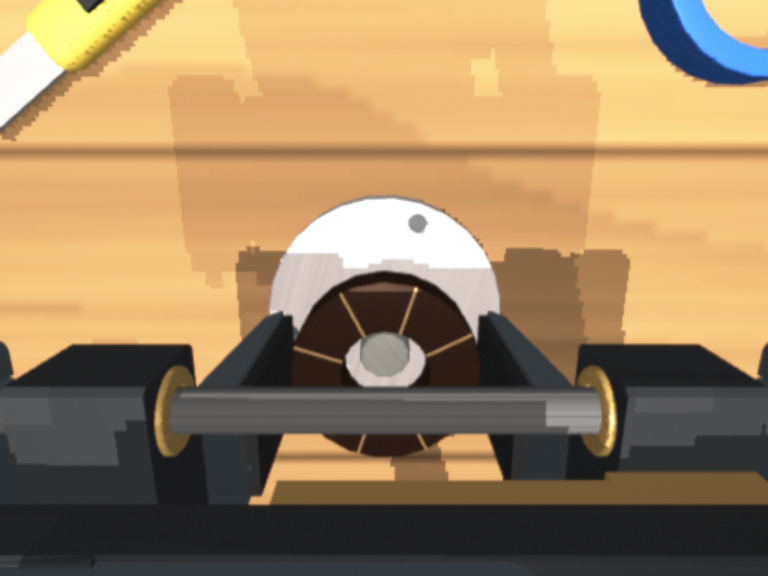

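w7.png: the pin tip (384,354) is inside the ring's hole (386,361). Lowering and releasing.

step_arm(
  plan=[0,0,1,0,0,0,0,0,1,0,0,0,0,0,0.8,0,0,0,0,0,0.3,0,0,0,0,0,0,0,0,0],
)

```text
time_s: 10.53
ee_pos: [643.3, 129.7, 17.7]
ee_rot: [180.0, 0.1, 0.0]
force: [0.4, -0.7, -0.3]
gripper_width: 65.7
gripper_force: 15.0
```

step_arm(
  plan=[0,0,0,0,0,0,0,0,0,0,0,0,0,0,0,0,0,0],
)

```text
time_s: 10.78
ee_pos: [643.9, 129.7, 18.1]
ee_rot: [180.0, 0.0, 0.0]
force: [-0.0, 0.1, -0.7]
gripper_width: 65.6
gripper_force: 15.0
```

step_arm(
  plan=[0,0,0,0,0,0,0,0,0,0,0,0,0,0,0,0,0,0,0,0,0,0,0,0],
  hand=9.1,
)

```text
time_s: 11.12
ee_pos: [644.0, 129.7, 18.4]
ee_rot: [180.0, -0.0, 0.0]
force: [-1.3, 0.4, -0.1]
gripper_width: 89.1
gripper_force: 0.0
```

step_arm(
  plan=[0,0,-2,0,0,0,0,0,-3,0,0,0,0,0,-3,0,0,0,0,0,-1,0,0,0],
)

```text
time_s: 11.45
ee_pos: [646.4, 130.2, 113.1]
ee_rot: [-179.9, -0.5, -0.0]
force: [0.5, 0.5, 0.3]
gripper_width: 91.5
gripper_force: 0.0
```

step_arm(
  plan=[-1.9,3.2,0,0,0,0,-1.9,3.2,0,0,0,0,-1.9,3.2,0,0,0,0,-1.9,3.2,0,0,0,0,-1.9,3.2,0,0,0,0],
)

```text
time_s: 11.87
ee_pos: [547.5, -31.4, 108.0]
ee_rot: [180.0, 0.0, 0.0]
force: [0.7, -0.5, -0.3]
gripper_width: 90.7
gripper_force: 0.0
```

step_arm(
  plan=[-1.9,3.2,0,0,0,0,-1.9,3.2,0,0,0,0,-1.9,3.2,0,0,0,0,-2.0,3.0,0,0,0,0,0,0,0,0,0,0],
)

```text
time_s: 12.28
ee_pos: [468.1, -160.1, 108.0]
ee_rot: [179.9, 0.2, -0.3]
force: [-0.7, -0.6, 0.0]
gripper_width: 91.0
gripper_force: 0.0
```

step_arm(
  plan=[0,0,0,0,0,0,0,0,0,0,0,0,0,0,0,0,0,0],
)

```text
time_s: 12.53
ee_pos: [472.6, -155.4, 108.2]
ee_rot: [-180.0, -0.0, 0.1]
force: [-1.0, -0.4, -0.0]
gripper_width: 91.0
gripper_force: 0.0
```

Run:
```python
from h import *
f,s=look(dict(maple_ring=0),"w8.png")
seg(f,"maple_ring",18,(256,190),70)
g,s=look(dict(walnut_ring=18,padauk_ring=0,knob=0,purple_ring=0),None,"top")
```

```text
t 12.5333 tcp [ 472.6 -155.4  108.2] rot [-1.7999e+02 -2.0000e-02  6.0000e-02] w 91.0
maple_ring 0.95 [259. 192.] [ 467.5 -156.2] tool shift cm x -0.51 y 0.07
SEG maple_ring px [257.6 189.8] centre 471.6 -155.8 diam 65.0 ext [64.1 57.4] shift cm x -0.09 y 0.05
t 12.6333 tcp [ 472.6 -155.3  108.2] rot [-1.7999e+02 -1.0000e-02  1.1000e-01] w 91.1
walnut_ring 0.67 [220. 167.] [641.  138.9] tool shift cm x 16.84 y -29.42
walnut_ring 0.6 [262. 231.] [442.4  -0.6] tool shift cm x -3.02 y -15.47
padauk_ring 0.87 [183. 181.] [597.5 254. ] tool shift cm x 12.50 y -40.93
padauk_ring 0.82 [218. 227.] [452.4 135.3] tool shift cm x -2.02 y -29.05
padauk_ring 0.72 [203. 267.] [329.8 173.5] tool shift cm x -14.28 y -32.88
knob 0.44 [262. 231.] [445.5   0.6] tool shift cm x -2.71 y -15.59
purple_ring 0.55 [171. 213.] [492.6 283.9] tool shift cm x 2.00 y -43.92
```

Aligned over maple. Descend and grip.

step_arm(
  plan=[0,0,3,0,0,0,0,0,3,0,0,0,0,0,3,0,0,0,0,0,1.2,0,0,0,0,0,0.7,0,0,0],
)

```text
time_s: 13.3
ee_pos: [470.5, -155.6, -2.7]
ee_rot: [-179.9, 0.2, 0.0]
force: [-0.4, -1.3, -0.2]
gripper_width: 91.1
gripper_force: 0.0
```

step_arm(
  plan=[0,0,0,0,0,0,0,0,0,0,0,0,0,0,0,0,0,0],
)

```text
time_s: 13.55
ee_pos: [473.0, -156.6, 0.4]
ee_rot: [179.9, -0.1, 0.0]
force: [-0.2, 0.3, -0.9]
gripper_width: 91.0
gripper_force: 0.0
```

step_arm(
  plan=[0,0,0,0,0,0,0,0,0,0,0,0,0,0,0,0,0,0,0,0,0,0,0,0,0,0,0,0,0,0],
  hand=5.5,
  newtons=15,
)

```text
time_s: 13.97
ee_pos: [472.1, -156.4, -0.2]
ee_rot: [180.0, -0.0, 0.0]
force: [-1.0, 0.6, 1.9]
gripper_width: 65.0
gripper_force: 15.0
```

step_arm(
  plan=[0,0,0,0,0,0,0,0,-0.5,0,0,0,0,0,-2,0,0,0],
)

```text
time_s: 14.22
ee_pos: [469.5, -155.4, 22.5]
ee_rot: [-179.9, 0.4, -0.0]
force: [0.4, 0.1, 0.3]
gripper_width: 65.1
gripper_force: 15.0
```

step_arm(
  plan=[0,0,-3,0,0,0,0,0,-3,0,0,0,0,0,-2.5,0,0,0,1.9,-3.2,0,0,0,0,1.9,-3.2,0,0,0,0],
)

```text
time_s: 14.63
ee_pos: [511.0, -93.0, 111.7]
ee_rot: [179.9, -0.3, -0.2]
force: [0.8, -0.8, -1.1]
gripper_width: 64.8
gripper_force: 15.0
```

step_arm(
  plan=[1.9,-3.2,0,0,0,0,1.9,-3.2,0,0,0,0,1.9,-3.2,0,0,0,0,1.9,-3.2,0,0,0,0,1.9,-3.2,0,0,0,0],
)

```text
time_s: 15.05
ee_pos: [605.2, 69.5, 109.3]
ee_rot: [180.0, 0.0, 0.0]
force: [-0.4, -0.4, -1.2]
gripper_width: 64.4
gripper_force: 15.0
```

step_arm(
  plan=[1.9,-3.2,0,0,0,0,2.0,-3.0,0,0,0,0,0,0,0,0,0,0,0,0,0,0,0,0,0,0,0,0,0,0],
)

```text
time_s: 15.47
ee_pos: [643.0, 129.3, 108.8]
ee_rot: [180.0, 0.1, 0.0]
force: [-0.1, -1.0, -1.4]
gripper_width: 64.8
gripper_force: 15.0
```

step_arm(
  plan=[0,0,1.5,0,0,0,0,0,1.5,0,0,0,0,0,0.8,0,0,0,0,0,0,0,0,0,0,0,0,0,0,0],
)

```text
time_s: 15.88
ee_pos: [643.4, 128.7, 71.3]
ee_rot: [180.0, 0.1, -0.1]
force: [0.5, 0.6, -0.4]
gripper_width: 64.9
gripper_force: 15.0
```

Run:
```python
from h import *
f,s=look(dict(maple_ring=80),"w9.png"); print(s["gripper_force"],s["force"])
```

```text
t 15.8833 tcp [643.4 128.7  71.3] rot [ 1.7998e+02  5.0000e-02 -7.0000e-02] w 64.9
maple_ring 0.76 [255. 236.] [645.3 131.1] tool shift cm x 0.19 y -0.24
14.999758545309305 [ 0.45246817  0.55286366 -0.38699322]
```

View pics/w9.png

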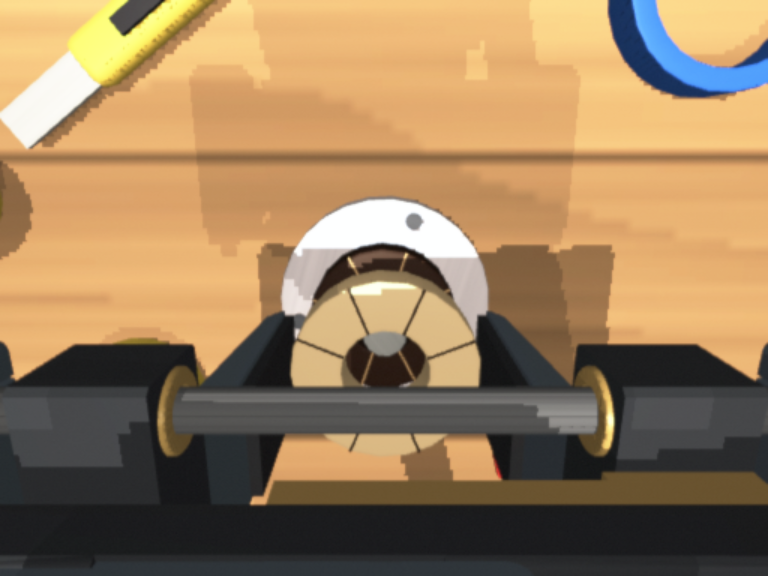

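w9.png: maple held with hole (386,361), pin tip visible at (384,345) inside it, and walnut flat below. Lowering and releasing.

step_arm(
  plan=[0,0,1,0,0,0,0,0,1,0,0,0,0,0,1,0,0,0,0,0,0.5,0,0,0,0,0,0,0,0,0],
)

```text
time_s: 16.4
ee_pos: [643.3, 129.6, 35.2]
ee_rot: [180.0, 0.1, 0.0]
force: [0.6, 0.6, -0.5]
gripper_width: 64.9
gripper_force: 15.0
```

step_arm(
  plan=[0,0,0,0,0,0,0,0,0,0,0,0,0,0,0,0,0,0],
)

```text
time_s: 16.65
ee_pos: [643.7, 129.7, 35.9]
ee_rot: [180.0, 0.0, 0.0]
force: [0.0, -0.2, -0.0]
gripper_width: 64.6
gripper_force: 15.0
```

step_arm(
  plan=[0,0,0,0,0,0,0,0,0,0,0,0,0,0,0,0,0,0,0,0,0,0,0,0],
  hand=9.1,
)

```text
time_s: 16.98
ee_pos: [644.0, 129.7, 36.4]
ee_rot: [180.0, -0.0, -0.0]
force: [0.5, -0.4, -0.2]
gripper_width: 88.2
gripper_force: 0.0
```

step_arm(
  plan=[0,0,-2,0,0,0,0,0,-3,0,0,0,0,0,-2,0,0,0,0,0,0,0,0,0],
)

```text
time_s: 17.32
ee_pos: [647.0, 130.3, 111.6]
ee_rot: [-179.9, -0.6, -0.0]
force: [-0.1, 0.6, 1.6]
gripper_width: 90.8
gripper_force: 0.0
```

step_arm(
  plan=[-3.7,0,0,0,0,0,-3.7,0,0,0,0,0,-3.7,0,0,0,0,0,-3.7,0,0,0,0,0,-3.7,0,0,0,0,0],
)

```text
time_s: 17.73
ee_pos: [456.6, 129.4, 105.5]
ee_rot: [180.0, 0.1, -0.0]
force: [-0.3, 0.6, 0.3]
gripper_width: 91.2
gripper_force: 0.0
```

step_arm(
  plan=[0,0,0,0,0,0,0,0,0,0,0,0,0,0,0,0,0,0,0,0,0,0,0,0],
)

```text
time_s: 18.07
ee_pos: [460.4, 129.9, 106.4]
ee_rot: [-180.0, -0.1, -0.0]
force: [0.9, -0.3, -0.5]
gripper_width: 91.3
gripper_force: 0.0
```

Run:
```python
from h import *
f,s=look(dict(padauk_ring=0),"w10.png")
seg(f,"padauk_ring",18,(256,190),70)
```

```text
t 18.0667 tcp [460.4 129.9 106.4] rot [-1.7999e+02 -9.0000e-02 -1.0000e-02] w 91.3
padauk_ring 0.9 [247. 187.] [459.9 140. ] tool shift cm x -0.05 y -1.01
padauk_ring 0.77 [202. 310.] [337.3 183.9] tool shift cm x -12.32 y -5.40
padauk_ring 0.58 [90. 26.] [588.2 260.3] tool shift cm x 12.78 y -13.04
SEG padauk_ring px [247.6 184.5] centre 459.9 138.3 diam 65.6 ext [65.3 63.2] shift cm x -0.03 y -0.85
```

View pics/w10.png

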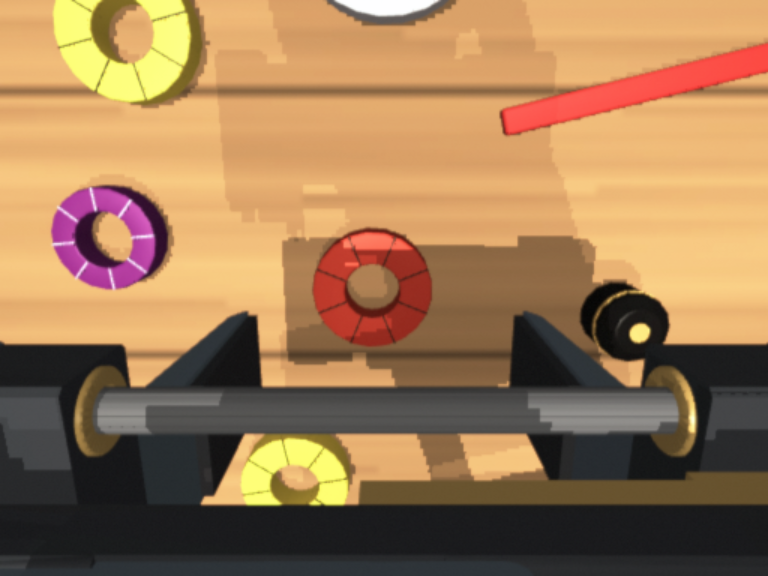

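Red padauk with dark seams is at (373,287). The yellows at (128,35) and (295,482) are the look-alikes, so I take the red one.

step_arm(
  plan=[0.1,-0.85,3,0,0,0,0,0,3,0,0,0,0,0,3,0,0,0,0,0,1.2,0,0,0,0,0,0.5,0,0,0],
)

```text
time_s: 18.58
ee_pos: [459.0, 137.8, -3.2]
ee_rot: [179.9, 0.3, -0.0]
force: [-0.4, 0.4, 0.4]
gripper_width: 91.3
gripper_force: 0.0
```

step_arm(
  plan=[0,0,0,0,0,0,0,0,0,0,0,0,0,0,0,0,0,0],
)

```text
time_s: 18.83
ee_pos: [461.2, 138.5, 0.3]
ee_rot: [-180.0, -0.1, -0.0]
force: [1.1, 0.0, 0.5]
gripper_width: 91.0
gripper_force: 0.0
```

step_arm(
  plan=[0,0,0,0,0,0,0,0,0,0,0,0,0,0,0,0,0,0,0,0,0,0,0,0,0,0,0,0,0,0],
  hand=5.5,
  newtons=15,
)

```text
time_s: 19.25
ee_pos: [460.1, 138.2, -0.3]
ee_rot: [180.0, -0.0, 0.0]
force: [0.1, -0.2, 2.9]
gripper_width: 64.9
gripper_force: 15.0
```

step_arm(
  plan=[0,0,0,0,0,0,0,0,-1,0,0,0,0,0,-3,0,0,0,0,0,-4,0,0,0,0,0,-3,0,0,0],
)

```text
time_s: 19.67
ee_pos: [460.0, 138.3, 111.2]
ee_rot: [-180.0, -0.0, -0.0]
force: [1.1, -0.2, 0.1]
gripper_width: 65.3
gripper_force: 15.0
```

step_arm(
  plan=[3.7,0.2,0,0,0,0,3.7,0.2,0,0,0,0,3.7,0.2,0,0,0,0,3.7,0.25,0,0,0,0,3.6,0,0,0,0,0],
)

```text
time_s: 20.08
ee_pos: [645.4, 129.2, 109.1]
ee_rot: [180.0, 0.0, -0.0]
force: [-0.4, 1.0, 0.4]
gripper_width: 64.9
gripper_force: 15.0
```

step_arm(
  plan=[0,0,0,0,0,0,0,0,0,0,0,0,0,0,0,0,0,0,0,0,0,0,0,0],
)

```text
time_s: 20.42
ee_pos: [642.3, 129.7, 109.0]
ee_rot: [180.0, 0.1, 0.0]
force: [-0.3, -0.3, -0.9]
gripper_width: 64.9
gripper_force: 15.0
```

Run:
```python
from h import *
f,s=look(dict(padauk_ring=110),"w11.png"); print(s["gripper_force"],s["force"])
```

```text
t 20.4167 tcp [642.3 129.7 109. ] rot [1.7998e+02 1.0000e-01 1.0000e-02] w 64.9
padauk_ring 0.9 [258. 234.] [642.2 130.7] tool shift cm x -0.01 y -0.09
padauk_ring 0.59 [117. 241.] [638.1 210.3] tool shift cm x -0.42 y -8.06
14.999876548536122 [-0.31419391 -0.32790814 -0.87789527]
```

View pics/w11.png

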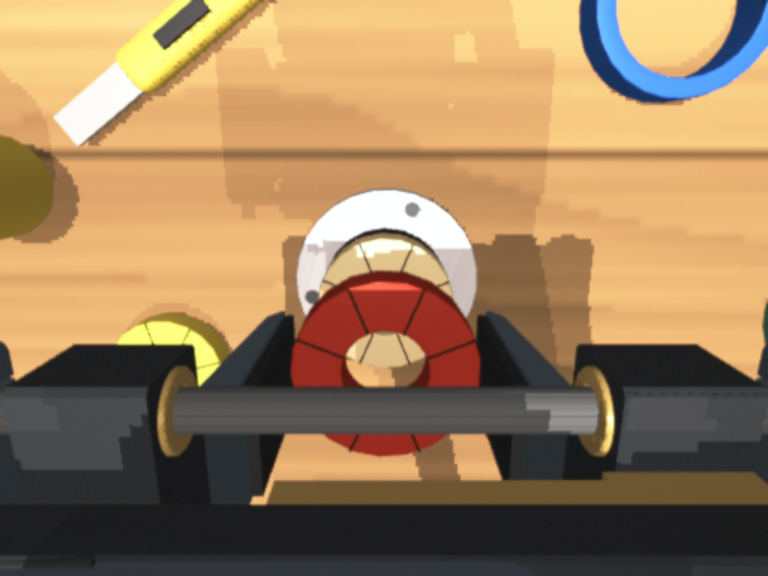

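w11.png: padauk held at (386,361), maple flat below at (386,260) on the board. Lowering to the stack.

step_arm(
  plan=[0,0,1.5,0,0,0,0,0,1.5,0,0,0,0,0,1,0,0,0,0,0,0.8,0,0,0,0,0,0.4,0,0,0],
)

```text
time_s: 20.93
ee_pos: [643.0, 129.7, 56.4]
ee_rot: [180.0, 0.1, 0.0]
force: [0.1, -0.5, -0.7]
gripper_width: 64.9
gripper_force: 15.0
```

step_arm(
  plan=[0,0,0.3,0,0,0,0,0,0,0,0,0,0,0,0,0,0,0,0,0,0,0,0,0],
)

```text
time_s: 21.27
ee_pos: [644.3, 129.8, 55.0]
ee_rot: [-180.0, -0.1, -0.0]
force: [0.1, 0.5, -1.0]
gripper_width: 64.6
gripper_force: 15.0
```

step_arm(
  plan=[0,0,0,0,0,0,0,0,0,0,0,0,0,0,0,0,0,0,0,0,0,0,0,0],
  hand=9.1,
)

```text
time_s: 21.6
ee_pos: [644.0, 129.7, 54.5]
ee_rot: [180.0, -0.0, -0.0]
force: [-0.1, 1.4, 0.5]
gripper_width: 88.7
gripper_force: 0.0
```

step_arm(
  plan=[0,0,-2,0,0,0,0,0,-3,0,0,0,-3.0,-2.7,0,0,0,0,-3.0,-2.7,0,0,0,0,-3.0,-2.7,0,0,0,0],
)

```text
time_s: 22.02
ee_pos: [553.4, 211.2, 104.9]
ee_rot: [-180.0, -0.1, -0.1]
force: [0.4, 0.8, -0.5]
gripper_width: 91.4
gripper_force: 0.0
```

step_arm(
  plan=[-3.0,-2.7,0,0,0,0,-3.0,-2.7,0,0,0,0,0,-1.5,0,0,0,0,0,0,0,0,0,0,0,0,0,0,0,0],
)

```text
time_s: 22.43
ee_pos: [494.4, 280.3, 104.6]
ee_rot: [180.0, -0.1, 0.1]
force: [0.0, -1.1, 0.7]
gripper_width: 91.2
gripper_force: 0.0
```

step_arm(
  plan=[0,0,0,0,0,0,0,0,0,0,0,0],
)

```text
time_s: 22.6
ee_pos: [494.8, 278.7, 104.2]
ee_rot: [180.0, -0.0, -0.1]
force: [-0.2, -0.7, -0.0]
gripper_width: 90.9
gripper_force: 0.0
```

Run:
```python
from h import *
f,s=look(dict(purple_ring=0),"w12.png")
r=viewer.pinpoint("purple_ring",f)
seg(f,"purple_ring",18,r[0]["location"] if r else (256,190),60)
seg(f,"padauk_ring",72,(400,60),110)
```

```text
t 22.6 tcp [494.8 278.7 104.2] rot [ 1.7997e+02 -1.0000e-02 -9.0000e-02] w 90.9
purple_ring 0.86 [255. 197.] [486.3 282. ] tool shift cm x -0.86 y -0.33
SEG purple_ring px [254.7 199. ] centre 488.8 281.3 diam 56.8 ext [56.2 54.1] shift cm x -0.57 y -0.26
SEG padauk_ring px [494.7   7.5] centre 616.0 146.8 diam 23.2 ext [10.8 20.5] shift cm x 12.14 y 13.20
```

View pics/w12.png

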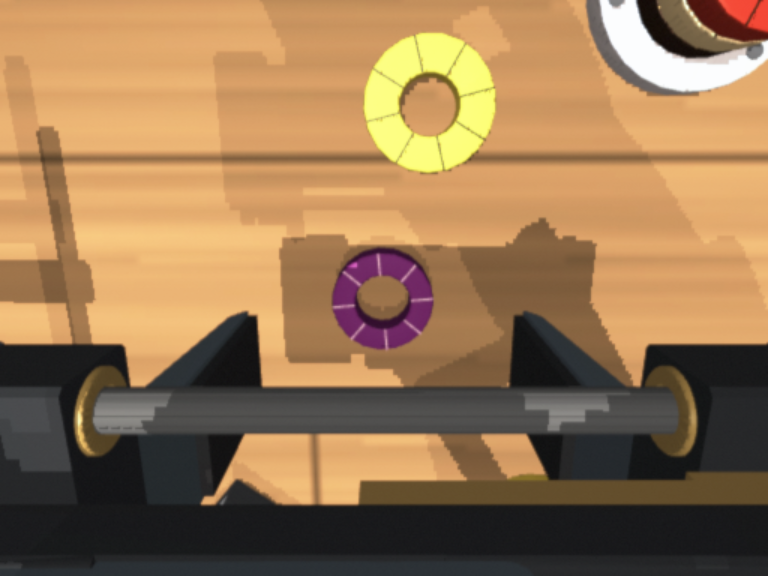

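w12.png: the purple ring is at (383,298), and the finished stack's corner at top right is nested. Grip purple and carry it to just short of the green board.

step_arm(
  plan=[-0.55,-0.25,3,0,0,0,0,0,3,0,0,0,0,0,3,0,0,0,0,0,1.0,0,0,0,0,0,0.5,0,0,0],
)

```text
time_s: 23.17
ee_pos: [487.5, 281.1, -2.6]
ee_rot: [179.9, 0.2, -0.0]
force: [-0.3, -1.3, 0.2]
gripper_width: 90.8
gripper_force: 0.0
```

step_arm(
  plan=[0,0,0,0,0,0,0,0,0,0,0,0,0,0,0,0,0,0],
)

```text
time_s: 23.42
ee_pos: [489.8, 282.8, 1.0]
ee_rot: [-179.9, -0.2, -0.0]
force: [-0.4, -0.9, -0.6]
gripper_width: 91.1
gripper_force: 0.0
```

step_arm(
  plan=[0,0,0,0,0,0,0,0,0,0,0,0,0,0,0,0,0,0,0,0,0,0,0,0,0,0,0,0,0,0],
  hand=4.5,
  newtons=15,
)

```text
time_s: 23.83
ee_pos: [488.5, 282.3, -0.4]
ee_rot: [-180.0, -0.0, 0.0]
force: [0.6, -0.9, -0.0]
gripper_width: 60.8
gripper_force: 0.2
```

step_arm(
  plan=[0,0,0,0,0,0,0,0,-1,0,0,0,0,0,-3,0,0,0,0,0,-4,0,0,0,0,0,-2,0,0,0],
)

```text
time_s: 24.25
ee_pos: [490.0, 283.1, 103.6]
ee_rot: [-179.9, -0.3, 0.0]
force: [1.5, 0.1, 0.2]
gripper_width: 55.8
gripper_force: 15.0
```

step_arm(
  plan=[0.5,3.9,0,0,0,0,0.5,3.9,0,0,0,0,0.5,3.9,0,0,0,0,0.5,3.9,0,0,0,0,0.5,3.9,0,0,0,0],
)

```text
time_s: 24.67
ee_pos: [513.3, 85.6, 100.2]
ee_rot: [-180.0, -0.1, 0.0]
force: [0.0, -0.0, 0.2]
gripper_width: 56.3
gripper_force: 15.0
```

step_arm(
  plan=[0.5,3.9,0,0,0,0,0.5,3.9,0,0,0,0,0.5,3.9,0,0,0,0,0.5,3.9,0,0,0,0,0.5,3.9,0,0,0,0],
)

```text
time_s: 25.08
ee_pos: [538.3, -109.7, 100.1]
ee_rot: [180.0, -0.0, -0.0]
force: [1.1, 0.7, -0.5]
gripper_width: 56.1
gripper_force: 15.0
```

step_arm(
  plan=[0.5,3.6,0,0,0,0,0,0,0,0,0,0,0,0,0,0,0,0,0,0,0,0,0,0,0,0,0,0,0,0],
)

```text
time_s: 25.5
ee_pos: [543.0, -142.6, 99.5]
ee_rot: [-180.0, 0.0, 0.1]
force: [-0.4, -1.2, -0.9]
gripper_width: 55.8
gripper_force: 15.0
```

Run:
```python
from h import *
f,s=look(dict(lid_board=0,purple_ring=100),"w13.png"); print(s["gripper_force"])
seg(f,"lid_board",18,(256,82),85)
seg(f,"purple_ring",118,(256,235),70)
```

```text
t 25.5 tcp [ 543.  -142.6   99.5] rot [-1.7998e+02  2.0000e-02  7.0000e-02] w 55.8
lid_board 0.74 [259.  92.] [ 622.1 -142.6] tool shift cm x 7.90 y -0.00
14.999929773621261
SEG lid_board px [259.6  86.6] centre 622.7 -143.1 diam 98.5 ext [98.1 98.3] shift cm x 7.94 y 0.06
SEG purple_ring px [256.6 229.7] centre 545.1 -141.1 diam 56.4 ext [36.3 55.4] shift cm x 0.18 y -0.14
```

step_arm(
  plan=[2.6,0.1,0,0,0,0,2.6,0,0,0,0,0,2.6,0,0,0,0,0,0,0,0,0,0,0,0,0,0,0,0,0],
)

```text
time_s: 26.07
ee_pos: [622.1, -143.7, 98.9]
ee_rot: [-180.0, 0.0, 0.1]
force: [-0.9, 0.1, -0.9]
gripper_width: 55.9
gripper_force: 15.0
```

step_arm(
  plan=[0,0,2,0,0,0,0,0,2,0,0,0,0,0,1.5,0,0,0,0,0,0,0,0,0,0,0,0,0,0,0],
)

```text
time_s: 26.48
ee_pos: [620.0, -144.2, 43.9]
ee_rot: [-180.0, 0.1, 0.0]
force: [0.4, 0.4, 0.4]
gripper_width: 55.9
gripper_force: 15.0
```

Run:
```python
from h import *
f,s=look(dict(purple_ring=45),"w14.png"); print(s["gripper_force"],s["force"])
```

```text
t 26.4833 tcp [ 620.  -144.2   43.9] rot [-1.7997e+02  1.4000e-01  3.0000e-02] w 55.9
14.999880145769566 [0.41497937 0.40473868 0.36132695]
```

View pics/w14.png

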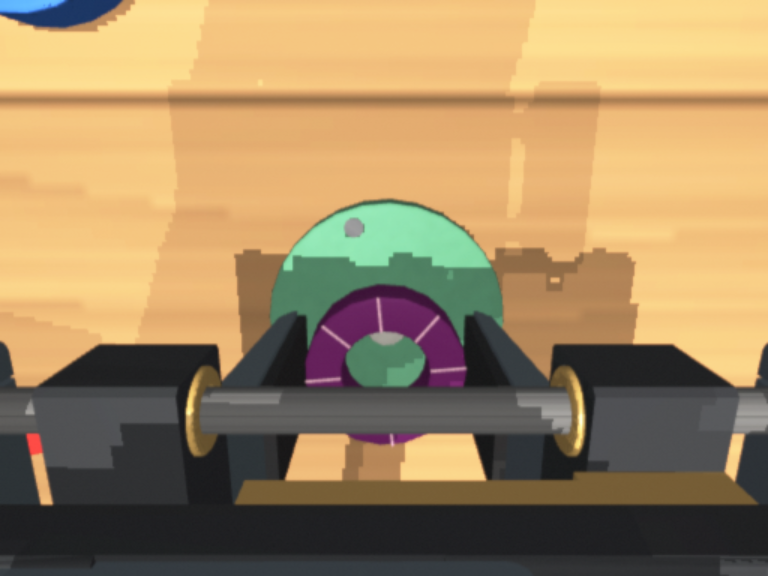

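w14.png: the purple ring is held at (386,361), and the pin (386,336) lies on the tool axis at its lower height. Aligned, so lower and release.

step_arm(
  plan=[0,0,1,0,0,0,0,0,0.8,0,0,0,0,0,0.5,0,0,0,0,0,0.3,0,0,0,0,0,0,0,0,0],
)

```text
time_s: 27.0
ee_pos: [621.0, -144.7, 17.8]
ee_rot: [-180.0, 0.1, -0.0]
force: [-0.8, -0.5, 0.0]
gripper_width: 55.8
gripper_force: 15.0
```

step_arm(
  plan=[0,0,0,0,0,0,0,0,0,0,0,0,0,0,0,0,0,0],
)

```text
time_s: 27.25
ee_pos: [621.4, -144.9, 18.3]
ee_rot: [180.0, -0.0, -0.0]
force: [-1.3, 0.4, -1.2]
gripper_width: 55.7
gripper_force: 15.0
```

step_arm(
  plan=[0,0,0,0,0,0,0,0,0,0,0,0,0,0,0,0,0,0,0,0,0,0,0,0],
  hand=9.1,
)

```text
time_s: 27.58
ee_pos: [621.4, -144.8, 18.4]
ee_rot: [180.0, -0.0, -0.0]
force: [0.1, 0.4, -0.3]
gripper_width: 79.8
gripper_force: 0.0
```

step_arm(
  plan=[0,0,-2,0,0,0,0,0,-3,0,0,0,0,0,-3,0,0,0,-3.5,0,0,0,0,0,-3.5,0,0,0,0,0],
)

```text
time_s: 28.0
ee_pos: [553.6, -145.3, 100.6]
ee_rot: [179.9, -0.4, 0.1]
force: [-1.3, 0.3, 0.8]
gripper_width: 90.9
gripper_force: 0.0
```

step_arm(
  plan=[0,0,0,0,0,0,0,0,0,0,0,0,0,0,0,0,0,0,0,0,0,0,0,0],
)

```text
time_s: 28.33
ee_pos: [552.8, -145.0, 98.6]
ee_rot: [180.0, -0.1, 0.0]
force: [0.5, 0.1, -0.2]
gripper_width: 90.5
gripper_force: 0.0
```

Run:
```python
from h import *
f,s=look(dict(purple_ring=18,lid_board=0),"w15.png")
seg(f,"purple_ring",36,(256,85),70)
seg(f,"lid_board",18,(256,85),90)
```

```text
t 28.3333 tcp [ 552.8 -145.    98.6] rot [ 1.7997e+02 -1.0000e-01  0.0000e+00] w 90.5
lid_board 0.96 [258. 102.] [ 623.7 -144.7] tool shift cm x 7.09 y -0.03
SEG purple_ring px [256.3 106.7] centre 620.2 -143.3 diam 54.7 ext [53.9 54.1] shift cm x 6.78 y -0.16
SEG lid_board px [256.1 100.4] centre 622.7 -143.2 diam 98.6 ext [98.4 98.3] shift cm x 7.03 y -0.17
```

step_arm(
  plan=[-2.0,-2.9,0,0,0,0,-2.0,-2.9,0,0,0,0,-2.0,-2.9,0,0,0,0,-2.0,-2.9,0,0,0,0,-2.0,-2.9,0,0,0,0],
)

```text
time_s: 28.9
ee_pos: [450.9, 1.4, 98.2]
ee_rot: [-180.0, -0.0, -0.0]
force: [0.1, 0.8, 0.8]
gripper_width: 91.1
gripper_force: 0.0
```

step_arm(
  plan=[0,0,0,0,0,0,0,0,0,0,0,0,0,0,0,0,0,0,0,0,0,0,0,0,0,0,0,0,0,0],
)

```text
time_s: 29.32
ee_pos: [452.4, -0.6, 98.3]
ee_rot: [180.0, -0.0, -0.1]
force: [0.2, 0.1, -0.1]
gripper_width: 91.1
gripper_force: 0.0
```

Run:
```python
from h import *
f,s=look(dict(knob=0),"w16.png")
seg(f,"knob",34,viewer.pinpoint("knob",f)[0]["location"],32)
hsv=cv2.cvtColor(f["img"],cv2.COLOR_RGB2HSV); m=cv2.inRange(hsv,(20,100,110),(38,255,255))
for c in cv2.findContours(m,cv2.RETR_EXTERNAL,cv2.CHAIN_APPROX_NONE)[0]:
    if cv2.contourArea(c)>15:
        u=c[:,0].mean(0); print("dot",u.round(),cv2.contourArea(c),ray(f,u,40).round(1))
```

```text
t 29.3167 tcp [452.4  -0.6  98.3] rot [ 1.7998e+02 -3.0000e-02 -7.0000e-02] w 91.1
knob 0.68 [255. 201.] [441.6   2.6] tool shift cm x -1.08 y -0.32
SEG knob px [255.9 208.4] centre 446.1 1.4 diam 43.0 ext [40.3 36.4] shift cm x -0.58 y -0.18
dot [460. 290.] 53.0 [ 380.5 -159.2   40. ]
dot [ 52. 281.] 64.0 [388.4 160.6  40. ]
dot [461. 271.] 24.5 [ 397.3 -157.2   40. ]
```

View pics/w16.png

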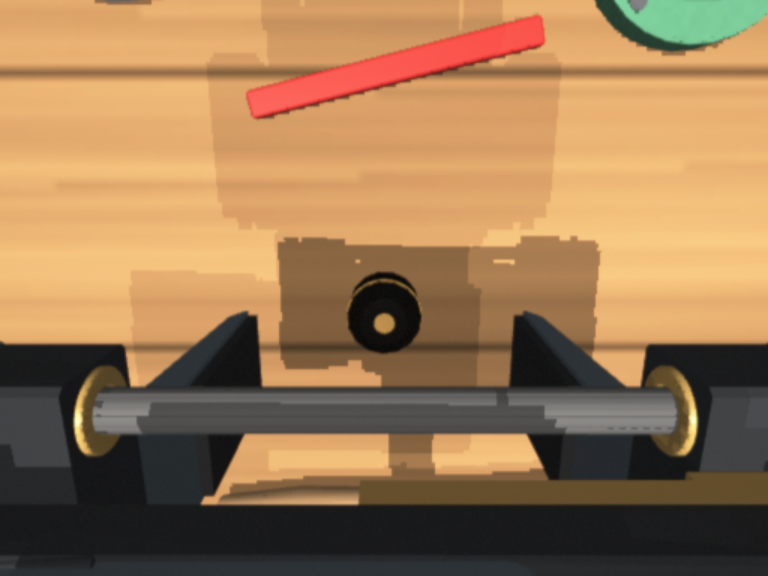

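w16.png: the knob stands upright at (384,312) with its brass dot at (384,323). I compute the axis from the dot at z=40.

Run:
```python
from h import *
f=viewer.grab_frame("wrist");s=sensors.state();print(s["ee_pos"])
p=ray(f,(256,215.3),40);print(p, p-s["ee_pos"]); print(ray(f,(256,211),34))
```

```text
[ 4.51719994e+02 -3.01803439e-01  9.82145017e+01]
[442.10361948   1.56368798  40.        ] [ -9.61637499   1.86549142 -58.21450172]
[443.43933275   1.57439343  34.        ]
```

step_arm(
  plan=[-0.8,-0.15,2.5,0,0,0,0,0,2.5,0,0,0,0,0,2.5,0,0,0,0,0,1.2,0,0,0,0,0,0.4,0,0,0],
)

```text
time_s: 29.93
ee_pos: [441.8, 1.5, 5.4]
ee_rot: [180.0, 0.3, -0.0]
force: [-0.5, -0.4, 0.1]
gripper_width: 90.8
gripper_force: 0.0
```

step_arm(
  plan=[0,0,0,0,0,0,0,0,0,0,0,0,0,0,0,0,0,0],
)

```text
time_s: 30.18
ee_pos: [444.4, 1.6, 8.2]
ee_rot: [180.0, -0.1, -0.0]
force: [0.5, 0.1, 0.1]
gripper_width: 91.1
gripper_force: 0.0
```

step_arm(
  plan=[0,0,0,0,0,0,0,0,0,0,0,0,0,0,0,0,0,0,0,0,0,0,0,0,0,0,0,0,0,0],
  hand=3,
  newtons=12,
)

```text
time_s: 30.6
ee_pos: [443.5, 1.7, 7.5]
ee_rot: [180.0, -0.0, 0.0]
force: [-0.5, -0.7, 0.2]
gripper_width: 60.3
gripper_force: 0.0
```

step_arm(
  plan=[0,0,0,0,0,0,0,0,0,0,0,0,0,0,0,0,0,0,0,0,0,0,0,0],
)

```text
time_s: 30.93
ee_pos: [443.4, 1.7, 7.3]
ee_rot: [180.0, 0.0, -0.0]
force: [0.3, -0.6, 0.2]
gripper_width: 36.9
gripper_force: 12.0
```

step_arm(
  plan=[0,0,-0.5,0,0,0,0,0,-2,0,0,0,0,0,-2.5,0,0,0,0,0,-1.5,0,0,0,0,0,0,0,0,0],
)

```text
time_s: 31.35
ee_pos: [445.8, 1.7, 75.4]
ee_rot: [180.0, -0.4, -0.0]
force: [0.6, -0.6, -0.5]
gripper_width: 37.2
gripper_force: 12.0
```

Run:
```python
from h import *
f,s=look(dict(knob=65)); print(s["gripper_force"])
seg(f,"lid_board",18,(365,35),60)
```

```text
t 31.35 tcp [445.8   1.7  75.4] rot [179.99  -0.4   -0.  ] w 37.2
knob 0.96 [257. 230.] [443.6   3.2] tool shift cm x -0.23 y -0.15
11.998288286849856Traceback (most recent call last):
  File "<stdin>", line 3, in <module>
  File "h.py", line 27, in seg
    c=max(cv2.findContours(m,cv2.RETR_EXTERNAL,cv2.CHAIN_APPROX_NONE)[0],key=cv2.contourArea)
ValueError: max() iterable argument is empty
```

step_arm(
  plan=[0,0,-2.6,0,0,0,2.7,3.0,0,0,0,0,2.7,3.0,0,0,0,0,2.7,3.0,0,0,0,0,2.7,3.0,0,0,0,0],
)

```text
time_s: 31.87
ee_pos: [551.4, -119.4, 96.9]
ee_rot: [-180.0, 0.1, 0.0]
force: [0.4, 0.2, -0.6]
gripper_width: 37.2
gripper_force: 12.0
```

step_arm(
  plan=[0,2.6,0,0,0,0,0,0,0,0,0,0,0,0,0,0,0,0,0,0,0,0,0,0,0,0,0,0,0,0],
)

```text
time_s: 32.28
ee_pos: [550.4, -143.0, 97.6]
ee_rot: [-180.0, 0.1, 0.1]
force: [-0.4, -0.0, 0.4]
gripper_width: 37.3
gripper_force: 12.0
```

step_arm(
  plan=[0,0,0,0,0,0,0,0,0,0,0,0,0,0,0,0,0,0],
)

```text
time_s: 32.53
ee_pos: [551.3, -143.5, 98.5]
ee_rot: [180.0, -0.0, 0.1]
force: [0.5, -0.9, -0.1]
gripper_width: 37.3
gripper_force: 12.0
```

```bash
cat > k.py <<'E'
from h import *
f,s=look(dict(knob=91,purple_ring=18)); print(s["gripper_force"])
hsv=cv2.cvtColor(f["img"],cv2.COLOR_RGB2HSV)
m=cv2.inRange(hsv,(12,60,60),(38,255,255)); k=np.zeros_like(m); k[205:258,240:275]=255; m&=k
n,l,st,ce=cv2.connectedComponentsWithStats(m)
for i in range(1,n):
    if st[i,4]>8: print("blob",st[i],ce[i].round(1),ray(f,ce[i],s["ee_pos"][2]+32.6).round(1))
try: seg(f,"purple_ring",36,(256,105),70); seg(f,"lid_board",18,(256,100),90)
except ValueError: pass
E
python3 k.py
```

```text
t 32.5333 tcp [ 551.3 -143.5   98.5] rot [ 1.8e+02 -1.0e-02  6.0e-02] w 37.3
knob 0.92 [257. 231.] [ 549.7 -142.2] tool shift cm x -0.16 y -0.13
11.998284221626818
blob [240 205   9   3  17] [242.9 205.6] [ 577.8 -135.8  131.1]
blob [266 205   9   4  21] [271.2 206. ] [ 577.7 -148.6  131.1]
blob [240 214  35   8 139] [257.  216.4] [ 572.7 -142.2  131.1]
blob [247 251  20   7 111] [256.6 254.5] [ 553.8 -142.   131.1]
SEG purple_ring px [257.6 104.1] centre 620.2 -143.3 diam 54.7 ext [54.3 54.1] shift cm x 6.89 y -0.07
SEG lid_board px [258.1  98.1] centre 622.8 -143.1 diam 98.4 ext [97.3 98.1] shift cm x 7.14 y -0.08
```

step_arm(
  plan=[2.4,0.13,0,0,0,0,2.4,0,0,0,0,0,2.25,0,0,0,0,0,0,0,0,0,0,0,0,0,1.5,0,0,0],
)

```text
time_s: 33.1
ee_pos: [624.9, -146.0, 85.7]
ee_rot: [179.9, -0.4, 0.0]
force: [1.4, -0.2, -0.6]
gripper_width: 37.2
gripper_force: 12.0
```

step_arm(
  plan=[0,0,1.5,0,0,0,0,0,1.4,0,0,0,0,0,0,0,0,0,0,0,0,0,0,0,0,0,0,0,0,0],
)

```text
time_s: 33.52
ee_pos: [622.2, -145.7, 55.2]
ee_rot: [180.0, -0.1, -0.0]
force: [0.1, -0.4, 0.9]
gripper_width: 37.6
gripper_force: 12.0
```

step_arm(
  plan=[0,0,0,0,0,0,0,0,0,0,0,0,0,0,0,0,0,0],
)

```text
time_s: 33.77
ee_pos: [622.3, -145.7, 55.2]
ee_rot: [180.0, -0.1, -0.0]
force: [0.4, 0.5, -0.6]
gripper_width: 37.0
gripper_force: 12.0
```

Run:
```python
from h import *
f,s=look(dict(knob=47,purple_ring=18),"w17.png");print(s["force"])
A=att(f);p0=np.array(f["position"])
hsv=cv2.cvtColor(f["img"],cv2.COLOR_RGB2HSV); m=cv2.inRange(hsv,*map(np.array,RNG["purple_ring"]))
ys,xs=np.nonzero(m); print("purple px rows",ys.min(),"cols",xs.min(),xs.max(), "front edge",ray(f,(256.5,ys.min()),36).round(1),ray(f,(256.5,ys.min()),18).round(1))
r=ys<ys.min()+25; print([(int(y),int(xs[ys==y].min()),int(xs[ys==y].max())) for y in range(ys.min(),ys.min()+30,4)])
m2=m[:,:]; P=np.array([ray(f,(x,y),36)[:2] for y in range(ys.min()+1,ys.min()+22) for x in (xs[ys==y].min(),xs[ys==y].max())])
from scipy.optimize import least_squares
q=least_squares(lambda c:np.hypot(P[:,0]-c[0],P[:,1]-c[1])-28,[621,-144],loss="soft_l1").x;print("fit ring",q)
```

```text
t 33.7667 tcp [ 622.3 -145.7   55.2] rot [ 1.7997e+02 -8.0000e-02 -0.0000e+00] w 37.0
knob 0.83 [255. 229.] [ 621.2 -143.1] tool shift cm x -0.11 y -0.26
purple_ring 0.83 [255. 216.] [ 619.6 -143.1] tool shift cm x -0.27 y -0.27
[ 0.40728762  0.48021892 -0.58355728]
purple px rows 177 cols 215 297 front edge [ 650.4 -144.2   36. ] [ 646.3 -144.1   18. ]
[(177, 247, 265), (181, 236, 275), (185, 230, 280), (189, 225, 285), (193, 222, 289), (197, 219, 291), (201, 217, 293), (205, 216, 295)]
fit ring [ 621.82363753 -143.34034383]
```

Knob and ring agree within 2 mm. Lowering gently, watching the force.

step_arm(
  plan=[0,-0.04,0.5,0,0,0,0,0,0.5,0,0,0,0,0,0.2,0,0,0,0,0,0,0,0,0],
)

```text
time_s: 34.25
ee_pos: [621.2, -145.0, 41.2]
ee_rot: [-180.0, 0.1, -0.0]
force: [0.0, 0.5, -0.1]
gripper_width: 37.2
gripper_force: 12.0
```

step_arm(
  plan=[0,0,0.2,0,0,0,0,0,0.2,0,0,0,0,0,0,0,0,0],
)

```text
time_s: 34.5
ee_pos: [621.7, -145.1, 37.9]
ee_rot: [-180.0, 0.0, -0.0]
force: [-0.2, -0.2, -0.6]
gripper_width: 37.1
gripper_force: 12.0
```

step_arm(
  plan=[0,0,0.15,0,0,0,0,0,0.1,0,0,0,0,0,0,0,0,0,0,0,0,0,0,0],
)

```text
time_s: 34.83
ee_pos: [621.9, -145.2, 35.8]
ee_rot: [180.0, 0.0, -0.0]
force: [0.3, 0.5, 1.1]
gripper_width: 37.1
gripper_force: 12.0
```

Run:
```python
from h import *
f,s=look(dict(knob=28,purple_ring=18));print(s["force"],s["gripper_force"])
```

```text
t 34.8333 tcp [ 621.9 -145.2   35.8] rot [180.   0.  -0.] w 37.1
knob 0.66 [256. 229.] [ 621.5 -143.6] tool shift cm x -0.04 y -0.16
[0.32689176 0.52354866 1.12592611] 11.998314997181296
```

The foot is about 8 mm below the ring's top with no contact force, so it is in the hole. Release and back off.

step_arm(
  plan=[0,0,0,0,0,0,0,0,0,0,0,0,0,0,0,0,0,0,0,0,0,0,0,0,0,0,0,0,0,0],
  hand=7.5,
)

```text
time_s: 35.4
ee_pos: [621.9, -145.2, 35.9]
ee_rot: [180.0, -0.0, 0.0]
force: [-0.4, -0.4, -1.3]
gripper_width: 67.3
gripper_force: 0.0
```

step_arm(
  plan=[0,0,-2,0,0,0,0,0,-3,0,0,0,0,0,-4,0,0,0,-3.5,0,0,0,0,0,-3.5,0,0,0,0,0],
)

```text
time_s: 35.82
ee_pos: [554.5, -145.9, 128.7]
ee_rot: [179.9, -0.4, 0.0]
force: [-0.7, -0.2, 0.1]
gripper_width: 75.6
gripper_force: 0.0
```

step_arm(
  plan=[-3,0,0,0,0,0,0,-2.5,-3,0,0,0,0,-2.5,-3,0,0,0,0,0,0,0,0,0,0,0,0,0,0,0],
)

```text
time_s: 36.23
ee_pos: [522.9, -94.6, 187.9]
ee_rot: [179.9, -0.3, 0.1]
force: [0.0, -0.2, -0.8]
gripper_width: 75.1
gripper_force: 0.0
```

step_arm(
  plan=[0,0,0,0,0,0,0,0,0,0,0,0,0,0,0,0,0,0],
)

```text
time_s: 36.48
ee_pos: [521.3, -95.6, 184.5]
ee_rot: [-180.0, 0.1, -0.0]
force: [0.1, -0.4, -0.1]
gripper_width: 75.0
gripper_force: 0.0
```

Run:
```python
from h import *
for c in("wrist","scene","top"):
    f,s=look(dict(knob=28,purple_ring=18,padauk_ring=54,maple_ring=36,walnut_ring=18,glue_bottle=0,pencil_jar=0),"end_%s.png"%c,c)
    if c=="wrist":
        hsv=cv2.cvtColor(f["img"],cv2.COLOR_RGB2HSV); m=cv2.inRange(hsv,(12,60,60),(38,255,255))
        r=viewer.pinpoint("knob",f)
        if r: seg(f,"purple_ring",36,r[0]["location"],40); seg(f,"knob",62,r[0]["location"],35)
print(s["force"])
```

```text
t 36.4833 tcp [521.3 -95.6 184.5] rot [-1.7999e+02  1.4000e-01 -4.0000e-02] w 75.0
knob 0.77 [309.  69.] [ 621.8 -143. ] tool shift cm x 10.05 y 4.74
pencil_jar 0.57 [307.  69.] [ 623.6 -145.5] tool shift cm x 10.22 y 4.99
SEG purple_ring px [311.8  68.2] centre 620.0 -142.8 diam 55.1 ext [53.5 54.9] shift cm x 9.81 y 4.75
SEG knob px [313.7  66.8] centre 621.1 -142.4 diam 39.5 ext [35.6 37.6] shift cm x 9.92 y 4.72
t 36.9333 tcp [521.9 -95.2 185.8] rot [ 1.8e+02  1.0e-02 -0.0e+00] w 74.6
knob 0.72 [236. 250.] [ 628.6 -144.9] tool shift cm x 10.67 y 4.97
purple_ring 0.65 [232. 248.] [ 616.5 -148.3] tool shift cm x 9.46 y 5.31
padauk_ring 0.94 [336. 194.] [638.  124.7] tool shift cm x 11.61 y -21.99
padauk_ring 0.79 [363. 165.] [606.4 230.7] tool shift cm x 8.45 y -32.59
maple_ring 0.5 [336. 200.] [645.  121.3] tool shift cm x 12.31 y -21.66
walnut_ring 0.34 [233. 249.] [ 621.1 -146.5] tool shift cm x 9.92 y 5.12
glue_bottle 0.68 [414. 182.] [692.3 338.4] tool shift cm x 17.04 y -43.36
pencil_jar 0.96 [165. 318.] [ 676.3 -348.4] tool shift cm x 15.44 y 25.31
t 37.3333 tcp [521.9 -95.2 185.9] rot [ 1.7999e+02 -1.0000e-02  0.0000e+00] w 75.1
padauk_ring 0.81 [185. 181.] [582.9 237.6] tool shift cm x 6.10 y -33.27
padauk_ring 0.71 [201. 267.] [327.7 175. ] tool shift cm x -19.41 y -27.01
padauk_ring 0.58 [219. 161.] [648.7 136.8] tool shift cm x 12.68 y -23.20
maple_ring 0.49 [220. 168.] [632.6 136.3] tool shift cm x 11.07 y -23.15
walnut_ring 0.62 [220. 165.] [646.8 138.9] tool shift cm x 12.50 y -23.41
pencil_jar 0.73 [375. 163.] [ 675.6 -355.2] tool shift cm x 15.37 y 26.00
[-0.37902272 -0.09067594  0.46844255]
```

The knob and purple ring are concentric at about (621,-143). The padauk/maple/walnut stack and both bystanders are in place, and the arm is clear. Handing in.

```bash
python3 -c "
from workcell import env; print(env.job_done())"
```

```text
the job is handed in; nothing more can be done
None
```

I handed the job in at about 37 s of the 128 s allowed; no verdict came back. By the last camera readings, walnut, maple and padauk are stacked on the aluminium board, the purple ring and knob are centred on the green board, and the glue bottle and pencil jar are still in place.

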